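Wind down the support leg of a photo boom stand

TASK

Steady the photo boom stand: put the loose yellow foot plate flat under its raised support leg, with the foot over the middle of the square pad, and let go of it. Then wind the red crank grip clockwise, seen from above, until you feel the foot meet the plate and bear on it firmly (the crank grows roughly 1.6 times as heavy as when it ran free), without cranking it hard beyond that, and let go. Leave the other things on the desk where they are.

Things in the scene. Friction and masses are not known exactly. Their poses are not given: they have to be found in the camera images.
- stand: Fixed photo boom stand. Origin: on the vertical axis of its support leg, at desk level. Along its own +y lie a dark base slab (120 mm wide, 18 mm high, 100 to 260 mm from the origin), a column (clamp knob to 48 mm beside it) and a boom 148 to 172 mm high with a camera head (bottom 63 mm up). Over the origin the boom's end carries the grey leg housing and, on top, the crank.
- leg_housing (a point): Centre of the lower end of the fixed grey leg housing, 70 mm above the desk, diameter 42 mm, on the leg's axis. The leg hangs out of it with a round black rubber foot, diameter 40 mm, on the same axis. The foot's underside starts 20 to 30 mm above the desk; how high is set anew each time and is not measured. The leg only moves straight up and down.
- crank_axis (a point): Point on the crank's axis (the vertical through stand), on top of the crank arm, 209 mm above the desk. Clockwise seen from above (about -z), one turn lowers the foot 25 mm; 1.6 turns are available. Turning takes about 6.8 N at the grip, square to the arm, while the leg runs free (less once it is standing still), and 0.8 N more per 10 N of foot load. It stays where it is left.
- crank_grip (a point): Point to grip on the axis of the upright red crank grip, 240 mm above the desk: a cylinder of diameter 18 mm, from 209 to 261 mm above the desk, 50 mm from the crank's axis. Its angle round that axis is arbitrary at the start. It spins freely on its pin, so a hand can go round without turning. Nothing else on the stand is higher than 213 mm.
- foot_load (a point): Marks the desk below the leg (same point as stand). The foot is on a stiff rubber spring: after first touch each mm of leg travel (14 degrees of crank) adds nearly 10 N of foot load. Wanted: about 55 N, that is about 80 degrees of crank past first touch, or about 11.2 N at the grip. 30 to 80 N is good; more than 100 N damages the stand.
- foot_plate: Loose yellow plate, 0.35 kg, 10 mm thick, lying flat on the desk. Origin: underside centre of its square pad, 80 x 80 mm, with a dark round spot in the middle where the foot is to land. A tongue 30 mm wide runs along its own -x to 165 mm from the origin. Own z is up.
- plate_fin (a point): Point inside the upright black fin on the tongue of the foot plate, 140 mm from the plate's origin along its own -x, 30 mm above its underside. The fin is 34 mm long along the plate's x, 12 mm thick along its y (grip it across this) and reaches from 10 to 46 mm above the underside.
- stone_jar_a: Bystander: glass jar with black screw cap, diameter 39 mm, 43 mm high. Origin: underside centre.
- stone_jar_b: Bystander: glass jar with black screw cap, diameter 39 mm, 43 mm high. Origin: underside centre.
- penlight: Bystander: black penlight, 135 mm long along its own y, 16 mm high. Origin: underside centre.

How it is judged:
On the way, in this order (a step that is already met when the one before it is completed fails the run):
1. the foot plate lies flat on the desk, its pad centred under the leg within 15 mm, let go, and not yet loaded by the foot (horizontal distance between foot_plate and stand below 0.015 m and height (world z) of foot_plate below 0.003 m and angle between foot_plate's own z axis and vertical below 0.05 rad and contact force between the fingers and foot_plate below 0.1 N and contact force between stand and foot_plate below 5 N), for 0.2 s.
2. the leg bears on the foot plate with 30 to 80 N (contact force between stand and foot_plate between 30 and 80 N), for 0.3 s.
At the end, for the whole second after the job is handed in: the leg bears on the foot plate with 30 to 80 N and the plate lies flat and still, its pad centred under the leg within 15 mm (all of step 2 and horizontal distance between foot_plate and stand below 0.015 m and height (world z) of foot_plate below 0.003 m and angle between foot_plate's own z axis and vertical below 0.05 rad and linear speed of foot_plate below 0.02 m/s); the robot touches nothing.
It fails at once if the leg is cranked onto the plate with more than 100 N (contact force between stand and foot_plate above 100 N).
It fails at once if a jar or the penlight is shifted by more than 20 mm (distance of any of stone_jar_a, stone_jar_b, penlight from where it was at the start of the episode above 0.02 m).
It also fails if it takes over 72 s, if anything falls off the work surface, if the arm or the gripper's body presses on something with over 40 N, if the wrist force passes 120 N, or if a joint passes its speed limit or range.

ROBOT

A 6-joint arm with a two-finger parallel gripper is mounted at the origin on a cart in front of the work surface, level with it; the furniture and walls round the work are solid. World frame = base frame: x ahead of the robot, y to its left, z up, the work surface at z = 0. Lengths are in m, angles in rad, forces in N, time in s.
With the tool pointing down it reaches from about 0.3 to 0.775 m from the base axis. Payload 14.6 kg.
Tool frame: the origin (TCP) lies midway between the tips of the shut fingers; the grasp point (between the pads) lies 19 mm behind it (ctrl.grip_depth is the distance from the TCP to the grasp point, in m); z points along the fingers, y is the line along which they close (so a half turn about z gives the same grasp; the last joint's range is limited). The gripper opens to 85 mm and grips with 20 to 120 N. Pads are 22 mm wide; open, the fingers measure 114 mm over their backs; the gripper's body (76 mm by 85 mm) begins 54 mm behind the grasp point. The pads swing forward as they close: fully open they stand 13 mm farther back than shut.
Start: joints at [1.147, 0.3, 1.521, -0, 1.321, -0.067], TCP at [0.192, 0.515, 0.231] pointing down, gripper open.
Joint ranges: [-3.03, 3.03], [-0.79, 2.21], [0.23, 2.52], [-1.04, 4.18], [0, 3.07], [-2.55, 2.55]. Speed limits (rad/s): [2.22, 2.22, 2.57, 3.14, 3.14, 3.14].

INTERFACE

Orientations are given as a unit quaternion [w, x, y, z].
In Python, from cell import ctrl, grab_frame gives the robot as it stands.
- The arm moves only by the tool send_rows, never from a script. Its argument "deltas" is a list that holds one entry, the list of rows, each a list of 7 numbers: the shift along the world's x, y, z normalised to -1 to 1, where 1 is 100 cm, then the turn, a rotation vector about the world's x, y, z normalised to -1 to 1, where 1 is 90 degrees, then the opening, from -1 (shut) to 1 (fully open), so that 0 is half open. A call has 1 to 20 rows; each row shifts and turns the commanded pose from where the row before left it; what a row does not reach is not made up. A row lasts 1/10 s, in which the tool goes at most 50 mm and 8.59 degrees, less where a joint would pass 70% of its speed; a pose out of reach is approached as far as the arm can. A call with a number of a shift or a turn outside -1 to 1 is refused whole. A call with a gripper value outside its range is refused whole. The fingers move at their own pace and stop on an object; the grip force is fixed at half the most. Time passes only in rows, so rows that do not move let the fingers close. It gives the time, the measured TCP pose, the force, the opening and the grip force at its end, in the units of the state.
- ctrl.read_state(): the state, without advancing time (a new reading comes with each control period).
- grab_frame(name): name is "side" or "top"; returns a dict with "img" (384x512x3 uint8, red, green, blue), "depth" (384x512 float32, m along the optical axis (not along the pixel's ray), 0 where there is no reading), "fov_y" (degrees; the focal length in pixels is half the picture's height over the tangent of half this angle, whatever the lens; pixels are square), "cx", "cy" (the principal point, pixels), "view" (4x4, takes a point from world to camera coordinates). Camera axes: x right, y down, z forward; pixel columns grow to the right and rows downward; lengths in m; the calibration is good to about 2 mm. A picture is of the moment at which its call begins.
- ctrl.sign_off(): hands the job in; it is judged then, once.
The state is a dict: "time": time; "qpos": joint angles; "joint_vel": joint speeds; "effort": joint torques, N m; "ee_pos": TCP position; "tool_rot": TCP orientation; "wrist_force": force on the tool from outside, world axes, zero at the start; "torque": the same for the moment, N m; "gripper_width": finger opening in m; "grip_force": force on a finger pad.
Only numpy, scipy, OpenCV 4.12 (cv2) and the standard library are available. Lean on these libraries where they do the work, as an engineer would, in place of code of your own. Each camera call takes 0.05 s, during which the arm holds its last target. There are 200 camera calls.

## Working session

There is one attempt and no reset: what is moved stays moved. The work goes in short steps, Python scripts to look and compute and a tool call to move; the robot and the scene stay as the last step left them, time stands still between calls to the robot, and variables do not carry over. Pictures are saved under pics/ and viewed, at most 10 in all, crops included, and the job is handed in when it is done.

Besides the shell and the picture viewer there is one more tool, called after ">>>" as a command line: name --argument value ..., lists and objects as JSON in quotes. send_rows: Moves the arm, as the interface text tells. Its arguments: {"type":"object","properties":{"deltas":{"type":"array","items":{"type":"array","items":{"type":"array","items":{"type":"number"}}}}},"required":["deltas"]}

```bash
mkdir -p pics; ls; cat > h.py <<'E'
import numpy as np,cv2
from cell import ctrl,grab_frame
def cast(f,u,v,z):
    V=f["view"];h=f["img"].shape[0];fl=h/2/np.tan(np.radians(f["fov_y"]/2))
    d=V[:3,:3].T@np.array([(u-f["cx"])/fl,(v-f["cy"])/fl,1]);c=-V[:3,:3].T@V[:3,3]
    return c+d*(z-c[2])/d[2]
def cloud(f):
    h,w=f["depth"].shape;fl=h/2/np.tan(np.radians(f["fov_y"]/2))
    v,u=np.mgrid[:h,:w];d=f["depth"]
    p=np.stack([(u-f["cx"])/fl*d,(v-f["cy"])/fl*d,d],-1)
    V=f["view"];return (p-V[:3,3])@V[:3,:3]
def masks(f):
    hsv=cv2.cvtColor(f["img"],cv2.COLOR_RGB2HSV);H,S,Vv=cv2.split(hsv)
    return dict(yellow=(H>18)&(H<38)&(S>120)&(Vv>90),red=((H<8)|(H>172))&(S>130)&(Vv>70))
E
python3 - <<'E'
from h import *
ims=[]
for n in("top","side"):
    f=grab_frame(n);ims.append(f["img"]);P=cloud(f)
    cv2.imwrite(f"pics/{n}0.png",cv2.resize(f["img"][:,:,::-1],(800,600)))
    c=-f["view"][:3,:3].T@f["view"][:3,3];print(n,c.round(3),f["fov_y"])
    for k,m in masks(f).items():
        q=P[m&(f["depth"]>0)];vu=np.argwhere(m)
        if len(q):print(k,len(q),np.median(q,0).round(3),q.min(0).round(3),q.max(0).round(3),vu.mean(0).round(1))
s=ctrl.read_state();print(s)
E
```

```text
pics
top [0.463 0.152 1.031] 50.3646505105032
yellow 1274 [0.54  0.013 0.01 ] [ 0.367 -0.232 -0.527] [1.131 0.619 0.213] [213.3 309.2]
red 351 [0.299 0.057 0.025] [ 0.228 -0.025  0.002] [0.747 0.783 0.264] [280.6 247.5]
side [ 0.627 -0.653  0.611] 50.46836474985943
yellow 1441 [0.543 0.004 0.009] [ 0.368 -0.046 -0.003] [0.618 0.536 0.211] [269.7 236.1]
red 327 [0.317 0.07  0.023] [ 0.231 -0.026  0.001] [0.704 0.989 0.26 ] [190.4 180.4]
{'time': 0.1, 'qpos': array([ 1.14741843e+00,  3.00425022e-01,  1.52152223e+00,  4.55180496e-05,
        1.32069252e+00, -6.66027856e-02]), 'joint_vel': array([ 0.00035265,  0.0002534 , -0.00076948, -0.00075126, -0.00247871,
       -0.00117486]), 'effort': array([ 8.13947627e-04, -5.44379783e+01, -3.62369192e+01, -3.12382576e-05,
        3.04486734e-03, -7.67664460e-05]), 'ee_pos': array([0.19199826, 0.51517762, 0.23077149]), 'tool_rot': array([-1.48376533e-04,  1.77448478e-01,  9.84129952e-01, -5.02574835e-04]), 'wrist_force': array([0.00481878, 0.65187587, 0.77589516]), 'torque': array([ 0.03437635,  0.00506164, -0.0027076 ]), 'grip_force': 0.0, 'gripper_width': 0.0854245995641341}
```

View pics/top0.png

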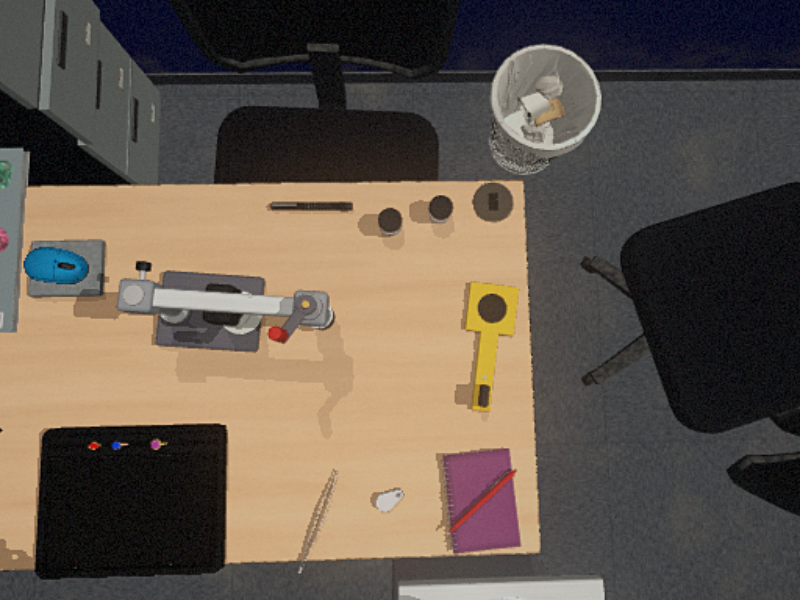

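View pics/side0.png

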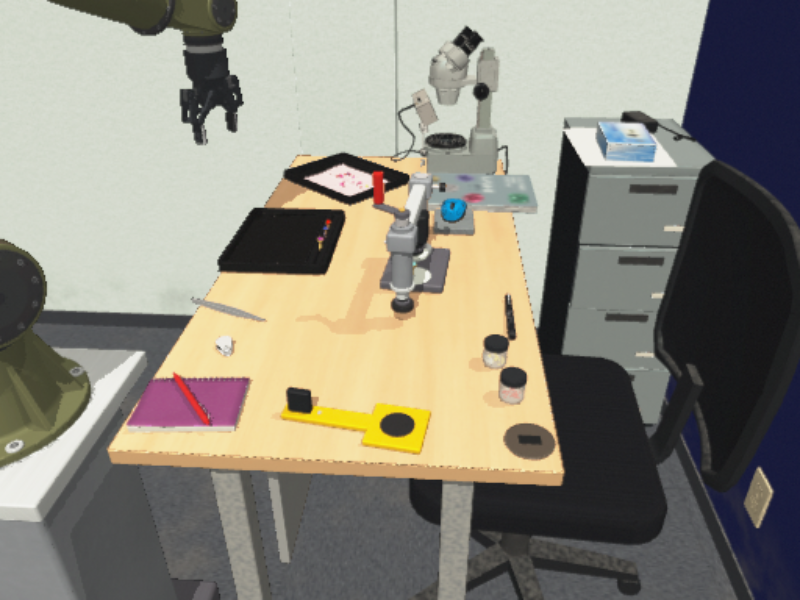

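The top view has the plate pad at (491,308) with its fin at (484,397), and the leg end with the crank hub at (305,303). The red grip is at (278,333), the jars at (389,220) and (440,207), and the penlight at (311,206). The side view shows the foot at (402,305), with open desk between the plate and the leg.

```bash
python3 - <<'E'
from h import *
f=grab_frame("top");g=grab_frame("side");s=512/800
P=cloud(f);m=masks(f)
y=m["yellow"].astype(np.uint8);y[:,:280]=0;y[:150]=0;y[280:]=0;y[:,345:]=0
n,l,st,ce=cv2.connectedComponentsWithStats(y)
print(st[1:],ce[1:])
gray=f["img"].max(2)
# dark spot & fin
d=(gray<75).astype(np.uint8)
for (u0,v0,u1,v1,z,nm) in [(298,182,332,215,.010,'spot'),(298,238,322,268,.046,'fin')]:
    q=np.argwhere(d[v0:v1,u0:u1])+[v0,u0];c=q.mean(0);print(nm,len(q),c,cast(f,c[1],c[0],z).round(4))
    if nm=='fin':print('fin z',P[q[:,0],q[:,1]].round(3)[::6])
for (u,v,z) in [(389,220,.043),(440,207,.043),(311,206,.016),(270,206,.016),(352,206,.016),(305,303,.213),(150,297,.172),(144,266,.15)]:print(u,v,cast(f,u*s,v*s,z).round(3))
r=m["red"].copy();r[:, :160]=0;r[:,200:]=0;r[:190]=0;r[230:]=0
q=P[r];t=q[q[:,2]>.25];vu=np.argwhere(r&(P[...,2]>.25)).mean(0);print('grip',len(t),t.mean(0),cast(f,vu[1],vu[0],.261))
Pg=cloud(g)
r=masks(g)["red"]&(Pg[...,2]>.2)&(Pg[...,2]<.27);print('side grip',r.sum(),Pg[r].mean(0),Pg[r].min(0),Pg[r].max(0))
# leg slices from both clouds
for nm,Q in(("top",P),("side",Pg)):
    for z0,z1 in((.015,.05),(.075,.14),(.175,.2),(.2,.215)):
        k=(Q[...,2]>z0)&(Q[...,2]<z1)&(Q[...,1]>.2)&(Q[...,1]<.33)&(abs(Q[...,0]-.52)<.1)
        a=Q[k]
        if len(a):print(nm,z0,z1,len(a),a.mean(0).round(3),np.percentile(a,2,0).round(3),np.percentile(a,98,0).round(3))
a=cv2.resize(f["img"][165:235,80:225,::-1],None,fx=5.4,fy=5.4,interpolation=cv2.INTER_CUBIC)
cv2.imwrite("pics/topc.png",a)
b=cv2.resize(g["img"][100:215,215:305,::-1],None,fx=5,fy=5,interpolation=cv2.INTER_CUBIC)
cv2.imwrite("pics/sidec.png",b)
E
```

```text
[[ 297  180   35   84 1253]] [[312.54030327 213.06544294]]
spot 103 [196.44660194 314.94174757] [5.722e-01 3.000e-04 1.000e-02]
fin 46 [252.43478261 308.54347826] [0.4341 0.0261 0.046 ]
fin z [[0.449 0.025 0.029]
 [0.447 0.018 0.048]
 [0.442 0.026 0.019]
 [0.438 0.028 0.049]
 [0.433 0.028 0.047]
 [0.428 0.028 0.033]
 [0.422 0.029 0.02 ]
 [0.421 0.021 0.046]]
389 220 [0.71  0.164 0.043]
440 207 [0.73  0.082 0.043]
311 206 [0.742 0.291 0.016]
270 206 [0.743 0.357 0.016]
352 206 [0.741 0.224 0.016]
305 303 [0.56  0.271 0.213]
150 297 [0.577 0.484 0.172]
144 266 [0.624 0.502 0.15 ]
grip 70 [0.51923038 0.30026383 0.25987043] [0.51914688 0.30005221 0.261     ]
side grip 130 [0.52212341 0.29335384 0.23543591] [0.51310386 0.28860561 0.20783753] [0.52988994 0.30221802 0.2598784 ]
top 0.015 0.05 23 [0.549 0.26  0.039] [0.541 0.253 0.033] [0.564 0.277 0.043]
top 0.075 0.14 29 [0.554 0.256 0.081] [0.541 0.252 0.075] [0.567 0.274 0.1  ]
top 0.175 0.2 223 [0.559 0.267 0.18 ] [0.537 0.25  0.175] [0.579 0.308 0.191]
top 0.2 0.215 257 [0.547 0.28  0.208] [0.517 0.26  0.204] [0.57  0.299 0.213]
side 0.015 0.05 121 [0.562 0.259 0.039] [0.543 0.249 0.029] [0.58  0.273 0.048]
side 0.075 0.14 306 [0.562 0.256 0.107] [0.544 0.25  0.076] [0.578 0.268 0.138]
side 0.175 0.2 145 [0.561 0.26  0.184] [0.543 0.249 0.175] [0.58  0.281 0.199]
side 0.2 0.215 133 [0.545 0.277 0.206] [0.514 0.257 0.2  ] [0.572 0.299 0.213]
```

View pics/topc.png

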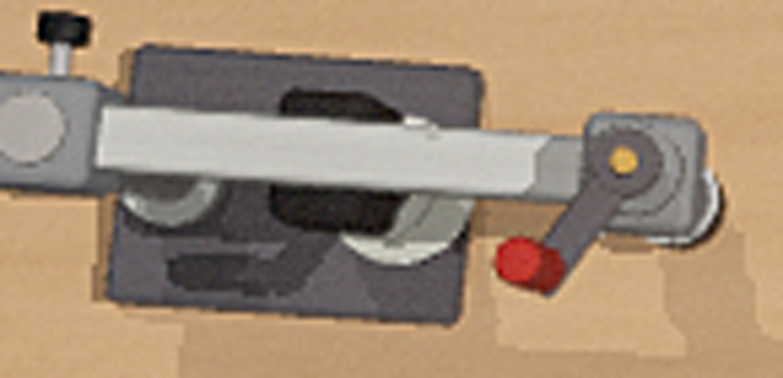

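View pics/sidec.png

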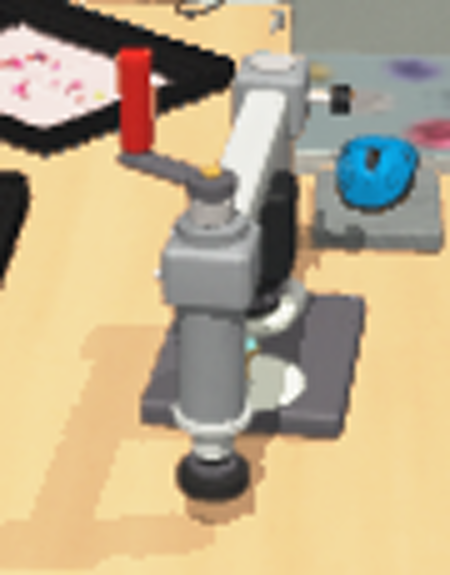

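The crops show the crank hub dot at (623,160) in the top crop and the foot hanging clear at (213,475) in the side crop. That puts the leg axis at about (0.560, 0.270), the plate at (0.572, 0.000) with yaw -10.6°, and the fin at (0.434, 0.026). Next I go above the fin.

>>> send_rows --deltas '[[[0.0202,-0.0407,-0.009,0,0,0.0091,0],[0.0202,-0.0407,-0.009,0,0,0.0091,0],[0.0202,-0.0407,-0.009,0,0,0.0091,0],[0.0202,-0.0407,-0.009,0,0,0.0091,0],[0.0202,-0.0407,-0.009,0,0,0.0091,0],[0.0202,-0.0407,-0.009,0,0,0.0091,0],[0.0202,-0.0407,-0.009,0,0,0.0091,0],[0.0202,-0.0407,-0.009,0,0,0.0091,0],[0.0202,-0.0407,-0.009,0,0,0.0091,0],[0.0202,-0.0407,-0.009,0,0,0.0091,0],[0.0202,-0.0407,-0.009,0,0,0.0091,0],[0.0202,-0.0407,-0.009,0,0,0.0091,0],[0,0,0,0,0,0,0],[0,0,0,0,0,0,0]]]'

```text
time: 1.6
ee_pos: [0.4344, 0.0264, 0.1229]
tool_rot: [-0.0, 0.094, 0.996, 0.0]
wrist_force: [0.0, 1.2, 0.1]
gripper_width: 0.043
grip_force: 0.0
```

>>> send_rows --deltas '[[[0,0,-0.03,0,0,0,0],[0,0,-0.03,0,0,0,0],[0,0,-0.03,0,0,0,0],[0,0,-0.015,0,0,0,0],[0,0,-0.004,0,0,0,0],[0,0,0,0,0,0,0],[0,0,0,0,0,0,-1],[0,0,0,0,0,0,-1],[0,0,0,0,0,0,-1],[0,0,0,0,0,0,-1],[0,0,0,0,0,0,-1],[0,0,0,0,0,0,-1],[0,0,0,0,0,0,-1],[0,0,0,0,0,0,-1]]]'

```text
time: 3.0
ee_pos: [0.4351, 0.027, 0.0154]
tool_rot: [0.001, 0.093, 0.996, 0.0]
wrist_force: [-2.3, -0.9, 8.3]
gripper_width: 0.0114
grip_force: 59.7
```

>>> send_rows --deltas '[[[0,0,0.003,0,0,0,-1],[0,0.0095,0,0,0,0.0317,-1],[0,0.0095,0,0,0,0.0317,-1],[0,0.0095,0,0,0,0.0317,-1],[0,0.0095,0,0,0,0.0317,-1],[0,0.0095,0,0,0,0.0317,-1],[0,0.0095,0,0,0,0.0317,-1],[0,0.0095,0,0,0,0.0317,-1],[0,0.0095,0,0,0,0.0317,-1],[0,0.0095,0,0,0,0.0317,-1],[0,0.0095,0,0,0,0.0317,-1],[0,0.0095,0,0,0,0.0317,-1],[0,0.0095,0,0,0,0.0317,-1],[0,0.0095,0,0,0,0.0317,-1],[0,0.0095,0,0,0,0.0317,-1],[0,0,0,0,0,0,-1],[0,0,0,0,0,0,-1]]]'

```text
time: 4.7
ee_pos: [0.4344, 0.16, 0.0172]
tool_rot: [-0.0, -0.253, 0.967, -0.0]
wrist_force: [0.5, 0.1, -2.8]
gripper_width: 0.011
grip_force: 58.6
```

```bash
cat > meas.py <<'E'
from h import *
import sys
S=np.array([.5603,.2703])
f=grab_frame("top");g=grab_frame("side")
for nm,F in(("top",f),("side",g)):
    P=cloud(F);m=masks(F)["yellow"]&(P[...,2]>-.005)&(P[...,2]<.035)&(abs(P[...,0]-.52)<.2)&(abs(P[...,1]-.2)<.25)
    # square pad: opening removes the tongue
    mm=cv2.morphologyEx(m.astype(np.uint8),cv2.MORPH_CLOSE,np.ones((3,3)))
    c=max(cv2.findContours(mm,cv2.RETR_EXTERNAL,cv2.CHAIN_APPROX_NONE)[0],key=cv2.contourArea)[:,0]
    W=np.array([cast(F,u,v,.01)[:2] for u,v in c])
    print(nm,m.sum(),"z",np.percentile(P[m][:,2],[5,50,95]).round(4))
    img=np.zeros((500,500),np.uint8);cv2.fillPoly(img,[((W-[.3,0])*1000).round().astype(int)],1)
    o=cv2.morphologyEx(img,cv2.MORPH_OPEN,cv2.getStructuringElement(2,(41,41)))
    k=max(cv2.findContours(o,0,2)[0],key=cv2.contourArea);r=cv2.minAreaRect(k)
    print("pad rect",np.array(r[0])/1000+[.3,0],r[1:])
s=ctrl.read_state();R=s["tool_rot"];a=2*np.arctan2(R[2],R[1]) # tool x-axis azimuth
az=a+np.pi if np.cos(a)<0 else a
p=s["ee_pos"][:2]+.1406*np.array([np.cos(az),np.sin(az)])
print("tool",s["ee_pos"],"az",np.degrees(az),"pad by tool",p,"left",S-p,s["time"])
cv2.imwrite(f"pics/{sys.argv[1]}.png",cv2.resize(np.hstack([f["img"][120:280,130:380],g["img"][120:280,130:380]])[:,:,::-1],(800,256)))
E
python3 meas.py m1
```

```text
top 939 z [0.0081 0.0114 0.0144]
pad rect [0.55295947 0.22125677] ((73.4863510131836, 93.21422576904297), 80.53767395019531)
side 862 z [0.0033 0.0096 0.0119]
pad rect [0.5507804  0.21800146] ((99.08724212646484, 85.1965103149414), 29.357755661010742)
tool [0.4344676  0.15969577 0.01723913] az 389.28240084286455 pad by tool [0.55710167 0.22846528] left [0.00319833 0.04183472] 4.8
```

View pics/m1.png

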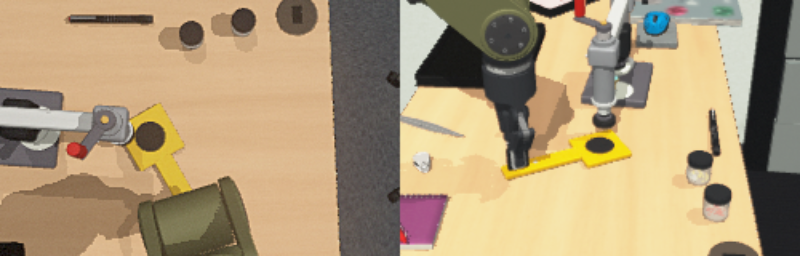

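The plate follows the gripper rigidly. Its spot is at (150,136) in the top half, just short of the foot, and the path is clear. I slide it the remaining 3 and 42 mm.

>>> send_rows --deltas '[[[0.0005,0.006,0,0,0,0,-1],[0.0005,0.006,0,0,0,0,-1],[0.0005,0.006,0,0,0,0,-1],[0.0005,0.006,0,0,0,0,-1],[0.0005,0.006,0,0,0,0,-1],[0.0005,0.006,0,0,0,0,-1],[0,0.006,0,0,0,0,-1],[0,0,0,0,0,0,-1],[0,0,-0.002,0,0,0,-1],[0,0,0,0,0,0,-1]]]'

```text
time: 5.8
ee_pos: [0.4376, 0.202, 0.0154]
tool_rot: [0.0, -0.253, 0.967, 0.0]
wrist_force: [-0.9, 0.6, -1.1]
gripper_width: 0.0113
grip_force: 58.9
```

```bash
cat > m2.py <<'E'
from h import *
import sys
# corners of pad edges: fit far (+x) edge & side edges lines from known yaw
S=np.array([.5603,.2703])
for nm in("top","side"):
    F=grab_frame(nm);P=cloud(F)
    hsv=cv2.cvtColor(F["img"],cv2.COLOR_RGB2HSV)
    m=(hsv[...,0]>20)&(hsv[...,0]<36)&(hsv[...,1]>150)&(P[...,2]>-.005)&(P[...,2]<.035)&(abs(P[...,0]-.5)<.15)&(abs(P[...,1]-.22)<.15)
    W=np.array([cast(F,u,v,.01)[:2] for v,u in np.argwhere(m)])
    th=np.radians(float(sys.argv[2]));e=np.array([[np.cos(th),np.sin(th)],[-np.sin(th),np.cos(th)]])
    L=(W-S)@e.T
    pad=L[L[:,0]>-.03]
    print(nm,len(W),"local x max",np.percentile(L[:,0],[97,99.5]).round(4),"pad y",np.percentile(pad[:,1],[.5,3,97,99.5]).round(4),"tongue y",np.percentile(L[L[:,0]<-.055][:,1],[3,97]).round(4))
    a=F["img"][140:240,150:310,::-1];cv2.imwrite(f"pics/{sys.argv[1]}{nm}.png",cv2.resize(a,(800,500),interpolation=cv2.INTER_CUBIC))
s=ctrl.read_state();print(s["ee_pos"],s["wrist_force"],s["time"])
E
python3 m2.py b 29.3; cd pics; python3 -c "
import cv2,numpy as np
cv2.imwrite('b.png',cv2.resize(np.vstack([cv2.imread('btop.png'),cv2.imread('bside.png')]),(480,600)))"
```

```text
top 738 local x max [0.0276 0.0369] pad y [-0.0362 -0.0353  0.0406  0.0419] tongue y [-0.0106  0.0164]
side 663 local x max [0.034  0.0373] pad y [-0.0488 -0.0477  0.0328  0.0368] tongue y [-0.0238  0.0102]
[0.437658   0.20192574 0.01542711] [-1.62930885  0.72692607  0.53696104] 5.9
```

View pics/b.png

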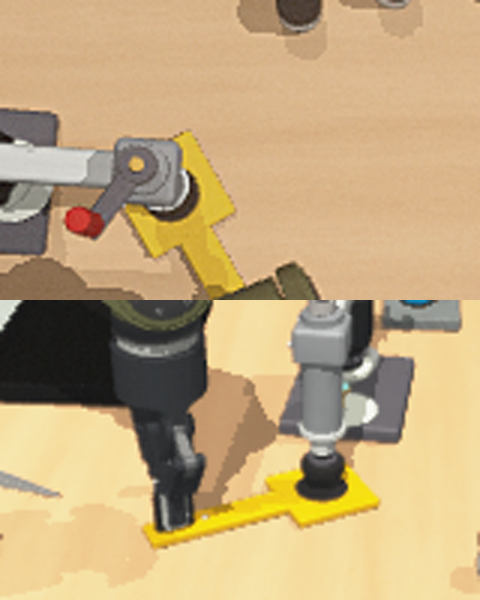

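Top and side views agree that the pad is centred under the foot within about 3 mm. I let go, rise, and move over the red grip.

>>> send_rows --deltas '[[[0,0,0,0,0,0,0],[0,0,0,0,0,0,0],[0,0,0,0,0,0,0],[0,0,0,0,0,0,0],[0,0,0.01,0,0,0,0],[0,0,0.02,0,0,0,0],[0,0,0.04,0,0,0,0],[0,0,0.05,0,0,0,0],[0,0,0.05,0,0,0,0],[0,0,0.05,0,0,0,0],[0,0,0.05,0,0,0,0],[0,0,0.035,0,0,0,0],[0.02,0.024,0,0,0,0,0],[0.02,0.024,0,0,0,0,0],[0.02,0.024,0,0,0,0,0],[0.022,0.026,0,0,0,0,0],[0,0,0,0,0,0,0],[0,0,0,0,0,0,0]]]'

```text
time: 7.7
ee_pos: [0.5193, 0.3, 0.3202]
tool_rot: [-0.0, -0.253, 0.967, -0.0]
wrist_force: [-1.0, 0.4, -0.0]
gripper_width: 0.0427
grip_force: 0.0
```

```bash
python3 m2.py c 29.3
```

```text
top 981 local x max [0.0247 0.0362] pad y [-0.0362 -0.0353  0.0406  0.0419] tongue y [-0.0108  0.0166]
side 670 local x max [0.034  0.0373] pad y [-0.0487 -0.0474  0.0328  0.0368] tongue y [-0.0236  0.0103]
[0.51906402 0.29940236 0.32098783] [-0.06313432  0.29948033  0.01111317] 7.8
```

Plate unchanged after release. I descend on the grip and close.

>>> send_rows --deltas '[[[0,0,-0.03,0,0,0,0],[0,0,-0.03,0,0,0,0],[0,0,-0.025,0,0,0,0],[0,0,-0.013,0,0,0,0],[0,0,0,0,0,0,0],[0,0,0,0,0,0,-1],[0,0,0,0,0,0,-1],[0,0,0,0,0,0,-1],[0,0,0,0,0,0,-1],[0,0,0,0,0,0,-1],[0,0,0,0,0,0,-1]]]'

```text
time: 8.9
ee_pos: [0.52, 0.2998, 0.2239]
tool_rot: [0.001, -0.253, 0.967, -0.0]
wrist_force: [-1.6, -5.3, 6.0]
gripper_width: 0.0171
grip_force: 58.4
```

```bash
cat > arc.py <<'E'
import numpy as np,sys
# circle rows: centre, start angle, sweep per row, n
cx,cy,r,a0,da,n=map(float,sys.argv[1:])
a=np.radians(a0-da*np.arange(int(n)+1));p=np.c_[cx+r*np.cos(a),cy+r*np.sin(a)]
print(np.diff(p.round(4),axis=0).round(4).tolist(),"end",a0-da*n)
E
python3 arc.py .5603 .2703 .05 144 9 10; python3 -c "
from cell import ctrl;s=ctrl.read_state();p=s['ee_pos'];print(p,s['wrist_force']);import math;print(math.degrees(math.atan2(p[1]-.2703,p[0]-.5603)),math.hypot(p[1]-.2703,p[0]-.5603))"
```

```text
[[0.0051, 0.006], [0.006, 0.0051], [0.0067, 0.0041], [0.0072, 0.003], [0.0077, 0.0018], [0.0078, 0.0006], [0.0078, -0.0006], [0.0077, -0.0018], [0.0072, -0.003], [0.0067, -0.0041]] end 54.0
[0.52004281 0.29976608 0.22385267] [-1.61916331 -5.27614271  6.00887978]
143.797893267969 0.04988878556277967
```

>>> send_rows --deltas '[[[0.0051,0.006,0,0,0,0,-1],[0.006,0.0051,0,0,0,0,-1],[0.0067,0.0041,0,0,0,0,-1],[0.0072,0.003,0,0,0,0,-1],[0.0077,0.0018,0,0,0,0,-1]]]'

```text
time: 9.4
ee_pos: [0.5524, 0.3196, 0.2236]
tool_rot: [0.0, -0.253, 0.967, -0.0]
wrist_force: [-5.8, -8.7, 7.6]
gripper_width: 0.0163
grip_force: 58.7
```

>>> send_rows --deltas '[[[0.0078,0.0006,0,0,0,0,-1],[0.0078,-0.0006,0,0,0,0,-1],[0.0077,-0.0018,0,0,0,0,-1],[0.0072,-0.003,0,0,0,0,-1],[0.0067,-0.0041,0,0,0,0,-1]]]'

```text
time: 9.9
ee_pos: [0.589, 0.3114, 0.2236]
tool_rot: [-0.0, -0.253, 0.967, 0.0]
wrist_force: [-9.5, -1.6, 7.4]
gripper_width: 0.0166
grip_force: 58.6
```

```bash
cat > st.py <<'E'
from cell import ctrl;import numpy as np
s=ctrl.read_state();p=s['ee_pos'];d=p[:2]-[.5603,.2703];a=np.arctan2(d[1],d[0]);F=s['wrist_force']
print(s['time'],p.round(4),"ang",np.degrees(a).round(1),"r",np.hypot(*d).round(4),"F",F.round(1),"tang resist",(F[:2]@[-np.sin(a),np.cos(a)]).round(1),"rad",(F[:2]@[np.cos(a),np.sin(a)]).round(1))
E
python3 st.py; python3 arc.py .5603 .2703 .05 54 9 10
```

```text
9.9 [0.589  0.3114 0.2236] ang 55.1 r 0.0502 F [-9.5 -1.6  7.4] tang resist 6.9 rad -6.7
[[0.006, -0.0051], [0.0051, -0.006], [0.0041, -0.0067], [0.003, -0.0072], [0.0018, -0.0077], [0.0006, -0.0078], [-0.0006, -0.0078], [-0.0018, -0.0077], [-0.003, -0.0072], [-0.0041, -0.0067]] end -36.0
```

Free running reads 6.9 N tangential, as expected. I continue.

>>> send_rows --deltas '[[[0.006,-0.0051,0,0,0,0,-1],[0.0051,-0.006,0,0,0,0,-1],[0.0041,-0.0067,0,0,0,0,-1],[0.003,-0.0072,0,0,0,0,-1],[0.0018,-0.0077,0,0,0,0,-1]]]'

```text
time: 10.4
ee_pos: [0.6095, 0.2796, 0.2241]
tool_rot: [0.001, -0.254, 0.967, 0.001]
wrist_force: [-0.9, 6.4, 6.6]
gripper_width: 0.0166
grip_force: 58.5
```

```bash
python3 st.py
```

```text
10.4 [0.6095 0.2796 0.2241] ang 10.7 r 0.0501 F [-0.9  6.4  6.6] tang resist 6.5 rad 0.3
```

>>> send_rows --deltas '[[[0.0006,-0.0078,0,0,0,0,-1],[-0.0006,-0.0078,0,0,0,0,-1],[-0.0018,-0.0077,0,0,0,0,-1],[-0.003,-0.0072,0,0,0,0,-1]]]'

```text
time: 10.8
ee_pos: [0.6057, 0.2487, 0.2244]
tool_rot: [0.003, -0.253, 0.967, 0.001]
wrist_force: [5.9, 3.7, 6.3]
gripper_width: 0.0168
grip_force: 58.6
```

```bash
python3 st.py;python3 arc.py .5603 .2703 .05 -27 8 20
```

```text
10.8 [0.6057 0.2487 0.2244] ang -25.5 r 0.0503 F [5.9 3.7 6.3] tang resist 5.9 rad 3.7
[[-0.0036, -0.006], [-0.0044, -0.0054], [-0.0051, -0.0048], [-0.0057, -0.004], [-0.0063, -0.0031], [-0.0066, -0.0023], [-0.0068, -0.0013], [-0.007, -0.0004], [-0.0069, 0.0006], [-0.0068, 0.0016], [-0.0065, 0.0025], [-0.0061, 0.0034], [-0.0056, 0.0042], [-0.0049, 0.0049], [-0.0042, 0.0056], [-0.0034, 0.0061], [-0.0025, 0.0065], [-0.0016, 0.0068], [-0.0006, 0.0069], [0.0004, 0.007]] end -187.0
```

>>> send_rows --deltas '[[[-0.0036,-0.006,0,0,0,0,-1],[-0.0044,-0.0054,0,0,0,0,-1],[-0.0051,-0.0048,0,0,0,0,-1],[-0.0057,-0.004,0,0,0,0,-1]]]'

```text
time: 11.2
ee_pos: [0.5873, 0.2275, 0.2245]
tool_rot: [0.003, -0.253, 0.967, -0.0]
wrist_force: [8.9, -0.4, 6.0]
gripper_width: 0.0167
grip_force: 58.7
```

```bash
python3 st.py
```

```text
11.2 [0.5873 0.2275 0.2245] ang -57.8 r 0.0505 F [ 8.9 -0.4  6. ] tang resist 7.3 rad 5.0
```

>>> send_rows --deltas '[[[-0.0063,-0.0031,0,0,0,0,-1],[-0.0066,-0.0023,0,0,0,0,-1],[-0.0068,-0.0013,0,0,0,0,-1]]]'

```text
time: 11.5
ee_pos: [0.5676, 0.2202, 0.2245]
tool_rot: [0.003, -0.253, 0.968, -0.001]
wrist_force: [7.5, -6.4, 6.8]
gripper_width: 0.0165
grip_force: 58.9
```

```bash
python3 st.py
```

```text
11.5 [0.5676 0.2202 0.2245] ang -81.8 r 0.0506 F [ 7.5 -6.4  6.8] tang resist 6.5 rad 7.4
```

>>> send_rows --deltas '[[[-0.007,-0.0004,0,0,0,0,-1],[-0.0069,0.0006,0,0,0,0,-1]]]'

```text
time: 11.7
ee_pos: [0.5535, 0.2201, 0.2244]
tool_rot: [0.002, -0.253, 0.968, -0.001]
wrist_force: [6.6, -9.0, 8.0]
gripper_width: 0.0169
grip_force: 59.1
```

```bash
python3 st.py
```

```text
11.7 [0.5535 0.2201 0.2244] ang -97.8 r 0.0506 F [ 6.6 -9.   8. ] tang resist 7.8 rad 8.0
```

>>> send_rows --deltas '[[[-0.0068,0.0016,0,0,0,0,-1],[-0.0065,0.0025,0,0,0,0,-1]]]'

```text
time: 11.9
ee_pos: [0.5399, 0.2241, 0.2243]
tool_rot: [0.002, -0.253, 0.968, -0.001]
wrist_force: [3.3, -10.5, 8.8]
gripper_width: 0.0166
grip_force: 59.2
```

```bash
python3 st.py
```

```text
11.9 [0.5399 0.2241 0.2243] ang -113.8 r 0.0505 F [  3.3 -10.5   8.8] tang resist 7.2 rad 8.3
```

>>> send_rows --deltas '[[[-0.0061,0.0034,0,0,0,0,-1],[-0.0056,0.0042,0,0,0,0,-1]]]'

```text
time: 12.1
ee_pos: [0.5279, 0.2317, 0.2242]
tool_rot: [0.001, -0.253, 0.968, -0.001]
wrist_force: [-0.6, -11.4, 9.4]
gripper_width: 0.0164
grip_force: 59.3
```

```bash
python3 st.py
```

```text
12.1 [0.5279 0.2317 0.2242] ang -130.0 r 0.0504 F [ -0.6 -11.4   9.4] tang resist 6.9 rad 9.1
```

>>> send_rows --deltas '[[[-0.0049,0.0049,0,0,0,0,-1],[-0.0042,0.0056,0,0,0,0,-1]]]'

```text
time: 12.3
ee_pos: [0.5185, 0.2424, 0.2242]
tool_rot: [0.001, -0.253, 0.968, -0.001]
wrist_force: [-2.3, -11.4, 9.5]
gripper_width: 0.0167
grip_force: 59.4
```

```bash
python3 st.py
```

```text
12.3 [0.5185 0.2424 0.2242] ang -146.3 r 0.0503 F [ -2.3 -11.4   9.5] tang resist 8.3 rad 8.2
```

>>> send_rows --deltas '[[[-0.0034,0.0061,0,0,0,0,-1],[-0.0025,0.0065,0,0,0,0,-1]]]'

```text
time: 12.5
ee_pos: [0.5124, 0.2552, 0.224]
tool_rot: [0.001, -0.253, 0.968, -0.001]
wrist_force: [-2.9, -10.0, 9.6]
gripper_width: 0.0165
grip_force: 59.4
```

```bash
python3 st.py
```

```text
12.5 [0.5124 0.2552 0.224 ] ang -162.5 r 0.0502 F [ -2.9 -10.    9.6] tang resist 8.7 rad 5.8
```

>>> send_rows --deltas '[[[-0.0016,0.0068,0,0,0,0,-1]]]'

```text
time: 12.6
ee_pos: [0.5108, 0.2621, 0.224]
tool_rot: [0.001, -0.253, 0.968, -0.001]
wrist_force: [-1.8, -10.1, 9.6]
gripper_width: 0.0165
grip_force: 59.4
```

```bash
python3 st.py
```

```text
12.6 [0.5108 0.2621 0.224 ] ang -170.6 r 0.0502 F [ -1.8 -10.1   9.6] tang resist 9.7 rad 3.5
```

The load is rising at the expected slope of about 0.057 N/deg, so first touch was near -125°. The target is about -203°.

>>> send_rows --deltas '[[[-0.0006,0.0069,0,0,0,0,-1],[0.0004,0.007,0,0,0,0,-1]]]'

```text
time: 12.8
ee_pos: [0.5106, 0.2761, 0.2239]
tool_rot: [0.001, -0.253, 0.967, -0.001]
wrist_force: [-2.9, -9.8, 8.2]
gripper_width: 0.0165
grip_force: 59.4
```

```bash
python3 st.py;python3 arc.py .5603 .2703 .05 -187 8 4
```

```text
12.8 [0.5106 0.2761 0.2239] ang 173.3 r 0.05 F [-2.9 -9.8  8.2] tang resist 10.0 rad 1.7
[[0.0013, 0.0068], [0.0023, 0.0066], [0.0031, 0.0063], [0.004, 0.0057]] end -219.0
```

>>> send_rows --deltas '[[[0.0013,0.0068,0,0,0,0,-1],[0.0023,0.0066,0,0,0,0,-1]]]'

```text
time: 13.0
ee_pos: [0.5142, 0.2895, 0.2238]
tool_rot: [0.0, -0.253, 0.967, -0.001]
wrist_force: [-3.7, -10.1, 8.4]
gripper_width: 0.0162
grip_force: 59.4
```

```bash
python3 st.py
```

```text
13.0 [0.5142 0.2895 0.2238] ang 157.4 r 0.05 F [ -3.7 -10.1   8.4] tang resist 10.7 rad -0.5
```

About 10.7 N, so the foot load is near 50 N. I add a touch more, settle, release and rise.

>>> send_rows --deltas '[[[0.0017,0.004,0,0,0,0,-1],[0,0,0,0,0,0,-1],[0,0,0,0,0,0,-1],[0,0,0,0,0,0,-1],[0,0,0,0,0,0,0],[0,0,0,0,0,0,0],[0,0,0,0,0,0,0],[0,0,0,0,0,0,0],[0,0,0.02,0,0,0,0],[0,0,0.03,0,0,0,0],[0,0,0.04,0,0,0,0],[-0.02,-0.02,0.04,0,0,0,0],[-0.04,-0.03,0,0,0,0,0],[-0.04,-0.03,0,0,0,0,0],[0,0,0,0,0,0,0],[0,0,0,0,0,0,0]]]'

```text
time: 14.6
ee_pos: [0.4154, 0.2139, 0.3531]
tool_rot: [0.001, -0.253, 0.967, 0.0]
wrist_force: [0.6, 1.3, 0.3]
gripper_width: 0.043
grip_force: 0.0
```

```bash
python3 m2.py d 29.3; python3 -c "
from h import *
f=grab_frame('top');P=cloud(f);m=masks(f)['red']&(P[...,2]>.25)&(P[...,2]<.27)&(abs(P[...,0]-.52)<.1);vu=np.argwhere(m).mean(0);q=cast(f,vu[1],vu[0],.261);print(q,np.degrees(np.arctan2(q[1]-.2703,q[0]-.5603)))"; cd pics; python3 -c "
import cv2,numpy as np
cv2.imwrite('d.png',cv2.resize(np.vstack([cv2.imread('dtop.png'),cv2.imread('dside.png')]),(480,600)))"
```

```text
top 738 local x max [0.0276 0.0364] pad y [-0.0362 -0.0353  0.0406  0.0419] tongue y [-0.0108  0.0163]
side 683 local x max [0.0343 0.0372] pad y [-0.0487 -0.0473  0.0337  0.0371] tongue y [-0.0235  0.0105]
[0.4163311  0.2144873  0.35239388] [-0.13208251  0.23890408  0.40762435] 14.7
[0.51538334 0.29425777 0.261     ] 151.92531538477854
```

View pics/d.png

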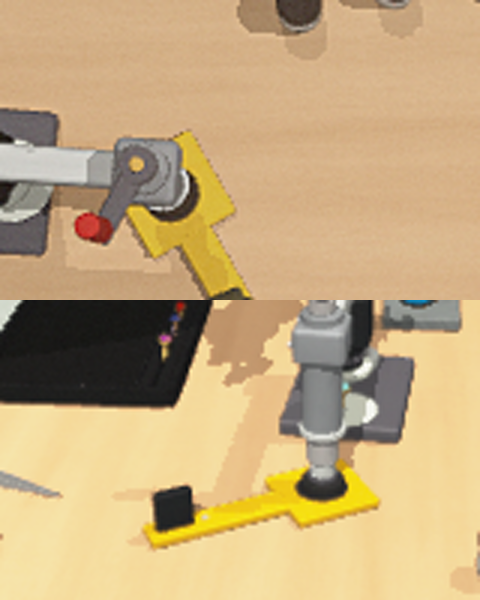

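The foot sits on the pad at (322,485). The plate has not moved, the crank grip rests at 152° (-208°), and the hand is clear. I hand it in.

```bash
python3 -c "
from cell import ctrl;print(ctrl.sign_off())"
```

```text
the job is handed in; nothing more can be done
None
```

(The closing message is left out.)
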